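# Roll an idler roller to the punch line and nip it

### The arm

A 6-joint arm with a two-finger parallel gripper is mounted at the origin on the work surface. World frame = base frame: x ahead of the robot, y to its left, z up, the work surface at z = 0. Lengths are in mm, angles in rad, forces in N, time in s.
With the tool pointing down it reaches from about 350 to 775 mm from the base axis. Payload 7.3 kg.
Tool frame: the origin (TCP) lies at the very end of the fingers, on their centre line; the grasp point (between the pads) lies 19 mm behind it; z points along the fingers, y is the line along which they close (so a half turn about z gives the same grasp; the last joint's range is limited). The gripper opens to 92 mm and grips with 3 to 60 N. Pads are 19 mm wide; open, the fingers measure 130 mm over their backs; the gripper's body (75 mm by 190 mm) begins 47 mm behind the grasp point.
Start: joints at [1.009, 0.342, 1.524, -0, 1.275, -0.146], TCP at [212.047, 480.293, 226.741] pointing down, gripper open.
Joint ranges: [-2.53, 2.53], [-0.77, 2.02], [0.04, 2.7], [-1, 4.14], [0.28, 2.66], [-3.11, 3.11]. Speed limits (rad/s): [2.57, 2.57, 3.14, 3.14, 3.14, 3.14].

### API

Orientations are given as [roll, pitch, yaw] about the fixed x, y, z axes, in that order (R = Rz(yaw) Ry(pitch) Rx(roll)).
In Python, from plant import bot gives the robot as it stands.
- The arm moves only by the tool apply_moves, never from a script. Its argument "motion" is text: rows parted by semicolons, each of 4 numbers parted by spaces: the shift along the tool's x, y, z in m, then the turn about the tool's z in degrees. A call has 1 to 8 rows; each row shifts and turns the commanded pose from where the row before left it, along the tool's axes as they then stand; what a row does not reach is not made up. A row lasts 1/8 s, in which the tool goes at most 62.5 mm and 10.7 degrees, less where a joint would pass 70% of its speed; a pose out of reach is approached as far as the arm can. A call with a gripper value outside its range is refused whole. "fingers" is the opening, from -1 (shut) to 1 (fully open), set as the call begins (left out, the last holds). The fingers move at their own pace and stop on an object; the grip force is fixed at half the most. Time passes only in rows, so rows that do not move let the fingers close. It gives the time, the measured TCP pose, the force, the opening and the grip force at its end, in the units of the state.
- bot.get_obs(): the state, without advancing time (a new reading comes with each control period).
- bot.capture(name): name is "scene" or "top" or "wrist"; returns a dict with "img" (480x640x3 uint8, blue, green, red), "range_z" (480x640 float32, mm along the optical axis (not along the pixel's ray), 0 where there is no reading), "fx", "fy", "cx", "cy" (pixels), "D" ([k1, k2, p1, p2, k3] as OpenCV has them; the pictures are not rectified), "world_from_camera" (4x4, takes a point from camera to world coordinates); the wrist camera has in their place "mount" (4x4, takes a point from camera to tool coordinates, whose origin is the TCP and whose axes are the flange's). Camera axes: x right, y down, z forward; pixel columns grow to the right and rows downward; lengths in mm; the calibration is good to about 2 mm. A picture is of the moment at which its call begins: read the wrist's pose just before it.
- bot.close_job(): hands the job in; it is judged then, once.
Trained networks look in a picture, given as the dict that the camera call returned (one of the last four; its "shot" number tells which), for a name from the list of things; names that differ only in an ending like _2 or _b are one class to them, and where a whole thing is asked for, a point or a joint stands for the part that bears it (a point fixed in the world has none). Each returns a list of dicts, best first, with "p" (0 to 1); they miss things now and then, are a little off and sometimes report something else, mostly with a low value. They report only what shows in the picture. A call takes as long as a camera call. They do not tell look-alikes from the thing itself.
- bot.cut_out(picture, thing): "pixels" (480x640 bool, what is visible of it) and "point" ([column, row] in pixels, amid what is visible of it).
The state is a dict: "time": time; "joint_positions": joint angles; "dq": joint speeds; "tau": joint torques, N m; "tool_pos": TCP position; "tcp_rot": TCP orientation; "contact_force": force on the tool from outside, world axes, zero at the start; "moment": the same for the moment, N m; "grip_width": finger opening in mm; "finger_force": force on a finger pad.
Only numpy, scipy, OpenCV 4.12 (cv2) and the standard library are available. Lean on these libraries where they do the work, as an engineer would, in place of code of your own. Each camera call takes 0.05 s, during which the arm holds its last target. There are 200 camera calls.

### The job

Push the loose steel roller by its side so that it rolls (never lifted) along the bed of the hand press to the scribed line, and seat it square against the brass stop there with a light steady push of about 5 N, never more than 12 N. Then draw back and press the black knob on top of the ram down until the brass punch bears on the roller with about 8 N, never more than 20 N, hold it a moment, and let go so that the ram springs back up and the roller stays at rest on the line. Leave the other parts on the counter alone.

Things in the scene. Friction and masses are not known exactly. Their poses are not given: they have to be found in the camera images.
- press: Fixed grey cast-iron C-frame press. Origin: on the counter, right under the punch axis; x runs along the feed bed from open mouth to column, y across, z up. Bed: x -170 to +120 mm, 120 mm wide, top 12 mm above the counter. Column 46 x 60 mm, 174 mm tall, x +65 to +111 mm. Head arm 34 mm wide reaches from it to x = -16 mm, 72 to 90 mm above the counter. The small ball-ended handle is fixed.
- mark (a point): Point on the bed top (12 mm above the counter) in the middle of the thin pale line scribed across the bed at press x = 0, y = 0, straight under the punch. The roller is on the line when its axis is above it, which is so when it touches the stop.
- stop: Fixed rigid brass stop block on the bed, 12 mm thick, 60 mm wide, 32 mm high; axes as the press. Origin: bottom middle of the face that meets the roller (it looks to press -x, 22 mm beyond the line). 1 mm of overtravel gives far more than 12 N, so the contact has to be felt; the roller rolling freely resists with only a newton or two.
- roller: Loose steel roller, 44 mm diameter, 70 mm long, 0.2 to 0.4 kg, lying on the bed, axis roughly across it, 60 to 110 mm before the line. Origin: its centre (34 mm above the counter). Its own y is its axis; x and z turn as it rolls. Finger pads drag on its side as it turns: pushed some 7 mm below mid-height with a leaned-back finger it rolls easily, at or above mid-height it can bind and skid.
- punch: Ram with a brass punch of 10 mm diameter at its foot; slides straight down, at most 11 mm, and a spring lifts it. Origin: centre of the punch's flat lower face, 62 mm above the counter when up. It meets the crown of the seated roller 6 mm lower. The spring alone resists with about 3 N at the top and 4.5 N at 6 mm; what is felt beyond that is the punch bearing on the roller.
- knob_top (a point): Centre of the flat top of the black knob, 30 mm diameter and 14 mm thick, on the ram; 116 mm above the counter when up and straight above the punch. A gripper pushing the roller home comes close to knob and head arm: lean it back, away from the column.
- tire: Loose black rubber idler tire, flat ring 40 mm across, 10 mm high, on the counter beside the press; leave alone. Origin: centre of underside.
- wheel: Loose grooved steel idler wheel, 36 mm across, 14 mm high, beside the press; leave alone. Origin: centre of underside.
- spare_knob: Loose spare bakelite knob, 34 mm across, 18 mm high, on the counter beside the press; leave alone. Origin: centre of underside.
- window: Loose smoke-tinted cassette window insert, plate 30 x 62 x 5 mm, beside the press; leave alone. Origin: centre of underside.
Mind the look-alikes: they are no part of the job. Of the things shaped like the roller, the steel one is meant.

How it is judged:
By the outcome, as a careful person would: the job done as asked, in the order asked, and still so for the second after the job is handed in, with the robot touching nothing.
It also fails if it takes over 64 s, if anything falls off the work surface, if the arm or the gripper's body presses on something with over 40 N, if the wrist force passes 120 N, or if a joint passes its speed limit or range.

## Working session

There is one attempt and no reset: what is moved stays moved. The work goes in short steps, Python scripts to look and compute and a tool call to move; the robot and the scene stay as the last step left them, time stands still between calls to the robot, and variables do not carry over. Pictures are saved under pics/ and viewed, at most 10 in all, crops included, and the job is handed in when it is done.

Besides the shell and the picture viewer there is one more tool, called after ">>>" in YAML: its name, and indented under it one key for each argument. apply_moves: Moves the arm, as the interface text tells. Its arguments: {"type":"object","properties":{"motion":{"type":"string"},"fingers":{"type":"number"}},"required":["motion"]}

```bash
ls; mkdir -p pics; python3 - <<'E'
from plant import bot
import cv2,numpy as np
o=bot.get_obs();print(o)
for n in("scene","top"):
    c=bot.capture(n);cv2.imwrite(f"pics/{n}1.png",c["img"]);print(n,c["fx"],c["D"],np.round(c["world_from_camera"],3).tolist())
    for t in("press","stop","roller","punch","knob_top","tire","wheel","spare_knob","window"):
        for r in bot.cut_out(c,t)[:3]:
            m=r["pixels"];z=c["range_z"][m];u,v=r["point"]
            print(t,round(r["p"],2),r["point"],m.sum())
            p=cv2.undistortPoints(np.argwhere(m)[:,::-1].astype(np.float32)[:,None],np.array([[c["fx"],0,c["cx"]],[0,c["fy"],c["cy"]],[0,0,1.]]),np.array(c["D"],float))[:,0]
            P=np.c_[p*z[:,None],z][z>0]
            W=P@c["world_from_camera"][:3,:3].T+c["world_from_camera"][:3,3]
            if len(W):print("   ",np.round(np.percentile(W,[2,50,98],axis=0)).tolist())
E
```

```text
pics
{'time': 0.0, 'joint_positions': array([ 1.00903052e+00,  3.42709494e-01,  1.52502582e+00, -1.08662571e-05,
        1.27535657e+00, -1.46030088e-01]), 'dq': array([ 3.02698314e-04,  1.31016551e-05, -4.77440175e-04,  3.07165994e-05,
        1.87011797e-03,  1.76171516e-03]), 'tau': array([ 2.46312266e-03, -4.31246459e+01, -2.44220459e+01,  7.19482871e-02,
        5.60056453e-02, -1.42883441e-04]), 'tool_pos': array([211.81045831, 479.94018004, 226.04874024]), 'tcp_rot': array([-3.14010787e+00, -2.07874809e-04,  2.72585995e+00]), 'contact_force': array([-0.62766797, -0.04910881, -0.48717002]), 'moment': array([ 0.04280137,  0.02338303, -0.05114103]), 'finger_force': 0.0, 'grip_width': 92.10567202108513}
scene 620.1947204540741 [-0.06921886  0.          0.          0.          0.        ] [[-0.481, 0.469, -0.741, 1227.456], [0.877, 0.253, -0.409, 350.27], [-0.004, -0.846, -0.533, 577.022], [0.0, 0.0, 0.0, 1.0]]
press 0.58 [391.7, 294.5] 14628
    [[530.0, -103.0, 3.0], [590.0, 96.0, 14.0], [661.0, 181.0, 202.0]]
stop 0.94 [386.2, 299.9] 423
    [[552.0, 74.0, 15.0], [589.0, 85.0, 4
[... 1446 characters left out ...]
er 0.78 [458.8, 144.7] 1424
    [[689.0, -231.0, -0.0], [717.0, -197.0, 40.0], [748.0, -164.0, 45.0]]
punch 0.85 [282.0, 229.8] 352
    [[563.0, 41.0, 114.0], [575.0, 54.0, 116.0], [588.0, 67.0, 119.0]]
knob_top 0.58 [287.4, 226.4] 366
    [[563.0, 42.0, 88.0], [577.0, 55.0, 116.0], [591.0, 70.0, 119.0]]
tire 0.72 [319.1, 160.1] 301
    [[671.0, -15.0, 3.0], [689.0, 4.0, 9.0], [708.0, 20.0, 13.0]]
wheel 0.64 [347.5, 304.7] 426
    [[458.0, -45.0, 11.0], [474.0, -29.0, 14.0], [489.0, -13.0, 17.0]]
spare_knob 0.58 [273.0, 330.2] 316
    [[417.0, 65.0, 4.0], [431.0, 78.0, 17.0], [444.0, 93.0, 21.0]]
window 0.6 [262.1, 158.7] 747
    [[672.0, 83.0, 0.0], [701.0, 105.0, 5.0], [730.0, 125.0, 8.0]]
```

View pics/top1.png

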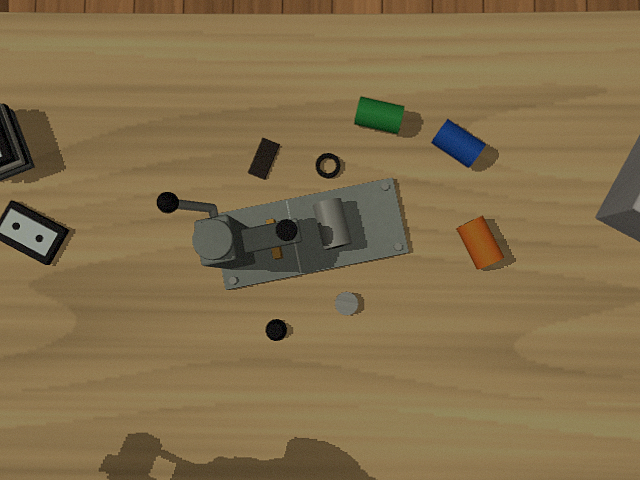

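View pics/scene1.png

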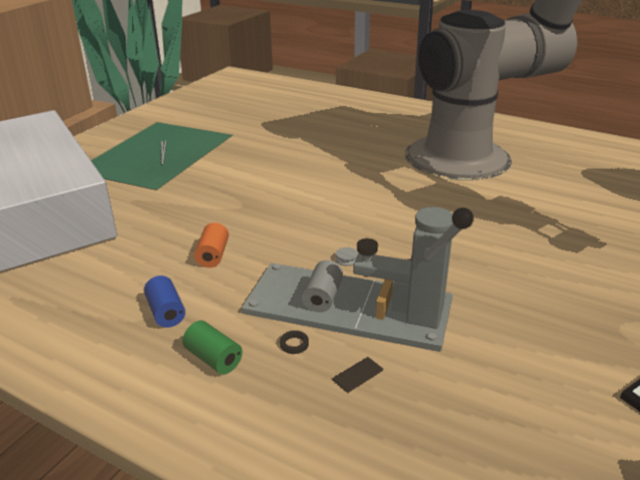

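Top picture: roller-shaped things are green (379,115), blue (459,144), orange (480,243) and steel grey (332,222). Only the grey one is steel and lies on the press bed, before the scribed line (~294,220). The knob is at (287,230), the brass stop at (275,252).

```bash
cat > h.py <<'E'
from plant import bot
import cv2,numpy as np
def world(c,T=None):
    T=c["world_from_camera"] if T is None else T
    v,u=np.mgrid[:480,:640]
    p=cv2.undistortPoints(np.c_[u.ravel(),v.ravel()].astype(np.float32)[:,None],np.array([[c["fx"],0,c["cx"]],[0,c["fy"],c["cy"]],[0,0,1.]]),np.array(c["D"],float))[:,0]
    z=c["range_z"].ravel()
    W=np.c_[p*z[:,None],z]@T[:3,:3].T+T[:3,3]
    W[z==0]=np.nan
    return W.reshape(480,640,3)
E
python3 - <<'E'
from h import *
for n in("top","scene"):
    c=bot.capture(n);W=world(c);img=c["img"]
    if n=="top":
        cv2.imwrite("pics/crop.png",cv2.resize(img[160:310,180:430],None,fx=3,fy=3,interpolation=cv2.INTER_CUBIC))
    z=W[...,2];inb=(abs(W[...,0]-580)<110)&(W[...,1]>-130)&(W[...,1]<200)
    print(n,"counter z",np.nanmedian(z[(abs(W[...,0]-400)<30)&(abs(W[...,1])<100)]))
    b=(inb&(z>8)&(z<17)).astype(np.uint8)
    k,l,s,_=cv2.connectedComponentsWithStats(cv2.erode(b,np.ones((2,2))))
    i=1+np.argmax(s[1:,4]);P=W[l==i]
    print(" bed z",np.median(P[:,2]))
    if n=="top":
        (cx,cy),wh,a=cv2.minAreaRect(P[:,:2].astype(np.float32));print(" rect",cx,cy,wh,a)
        box=cv2.boxPoints(((cx,cy),wh,a));print(box)
    # knob top
    k=(inb&(abs(z-116)<4)&(W[...,1]<90));print(" knob",np.mean(W[k],0),np.ptp(W[k],axis=0),k.sum())
    # roller
    r=inb&(z>35)&(z<62)&(W[...,1]<35)&(W[...,1]>-60)&(abs(W[...,0]-590)<60);R=W[r]
    for _ in range(3):
        from scipy.optimize import least_squares
        f=lambda q:np.hypot((R[:,0]-590)*-np.sin(q[1])+(R[:,1]-q[0])*np.cos(q[1]),R[:,2]-q[2])-22
        q=least_squares(f,[0,0.2,34],loss="soft_l1").x
    t=(R[:,0]-590)*np.cos(q[1])+(R[:,1]-q[0])*np.sin(q[1])
    print(" roller y@590,ang,z",q,np.degrees(q[1]),"ext",np.percentile(t,[1,99]),len(R))
E
```

```text
top counter z 0.18452038234045176
 bed z 12.05280971008608
 rect 580.73583984375 28.943321228027344 (118.5154037475586, 287.9001770019531) 12.234688758850098
[[ 492.31863  157.06631]
 [ 553.3294  -124.29503]
 [ 669.1531   -99.17967]
 [ 608.1423   182.18167]]
 knob [575.85481784  53.87683837 115.94198953] [28.84095985 29.19886537  6.87988729] 372
 roller y@590,ang,z [-7.4658281   0.25591152 33.93333836] 14.662650191318273 ext [-31.39375617  38.05053642] 1380
scene counter z 1.0813227874139102
 bed z 12.685885616518817
 knob [580.23947695  54.03934064 116.36703233] [32.25331303 29.46154485  7.08258325] 250
 roller y@590,ang,z [-9.14245198  0.2553413  34.24342624] 14.629979067562159 ext [-29.61419619  41.91856421] 1163
```

View pics/crop.png

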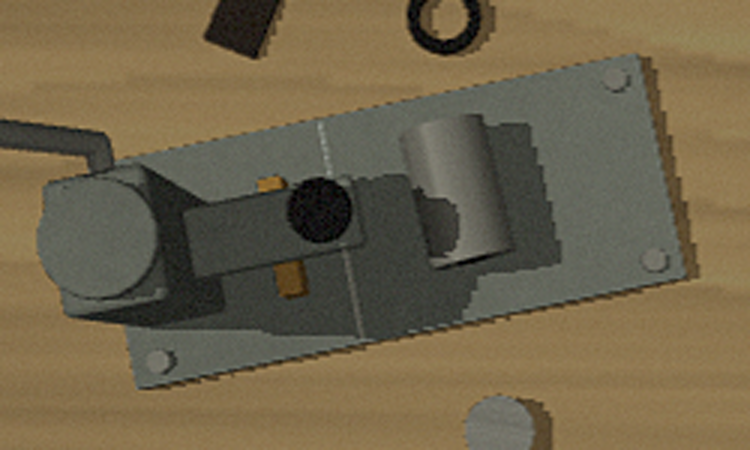

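The crop confirms it: the grey cylinder on the bed (crop 455,190) has a metallic surface and lies before the scribed line (crop 340,230). Now I travel high to the mouth side.

>>> apply_moves:
  motion: "-0.038 -0.0235 0 0;-0.038 -0.0235 0 0;-0.038 -0.0235 0 0;-0.038 -0.0235 0 0;-0.038 -0.0235 0 0;-0.038 -0.0235 0 0;-0.038 -0.0235 0 0;-0.038 -0.0235 0 0"

```text
time: 2.1
tool_pos: [415.0, 184.3, 226.9]
tcp_rot: [3.141, 0.0, 2.726]
contact_force: [-0.3, 0.1, -0.3]
grip_width: 92.0
finger_force: 0.0
```

>>> apply_moves:
  motion: "-0.038 -0.0235 0 0;-0.038 -0.0235 0 0;-0.038 -0.0235 0 0;-0.038 -0.0235 0 0;-0.038 -0.0235 0 0;-0.038 -0.0235 0 0;-0.038 -0.0235 0 0;-0.038 -0.0235 0 0"

```text
time: 3.1
tool_pos: [617.1, -110.5, 226.7]
tcp_rot: [3.141, 0.0, 2.726]
contact_force: [0.4, 0.3, -0.2]
grip_width: 91.8
finger_force: 0.0
```

>>> apply_moves:
  motion: "0 0 0.025 -9;0 0 0.025 -9;0 0 0.025 -9;0 0 0.025 -9"

```text
time: 3.6
tool_pos: [616.4, -109.3, 125.8]
tcp_rot: [3.141, 0.0, -2.924]
contact_force: [-0.3, 0.5, 0.6]
grip_width: 92.2
finger_force: 0.0
```

```bash
python3 - <<'E'
from h import *
c=bot.capture("scene");w=bot.capture("wrist");o=bot.get_obs()
print(o["tool_pos"],o["tcp_rot"],o["joint_positions"],np.round(w["mount"],3).tolist())
cv2.imwrite("pics/g.png",np.hstack([cv2.resize(c["img"][60:380,120:440],(400,400)),cv2.resize(w["img"],(400,300))[:,:] if 0 else cv2.copyMakeBorder(cv2.resize(w["img"],(400,300)),50,50,0,0,0)]))
# body/finger extents from scene depth relative to TCP, in tool axes
W=world(c);a=o["tcp_rot"][2];d=W-o["tool_pos"]
tx=d@[np.cos(a),np.sin(a),0];ty=d@[np.sin(a),-np.cos(a),0];h=d[...,2]
for lo in range(-5,260,12):
    m=(h>=lo)&(h<lo+12)&(abs(tx)<130)&(abs(ty)<130)&(W[...,2]>60)&(ty<150)
    if m.sum()>15:print(lo,np.round(np.percentile(tx[m],[1,99])),np.round(np.percentile(ty[m],[1,99])),m.sum())
E
```

```text
[ 614.64523958 -108.7583671   123.70880259] [ 3.13861319 -0.00513631 -2.9280262 ] [-2.97881170e-01  6.15142942e-01  1.36737315e+00  9.17580176e-05
  1.16501388e+00 -2.08227277e+00] [[0.001, -0.964, -0.267, 72.288], [1.0, 0.001, -0.001, 1.3], [0.001, -0.267, 0.964, -157.351], [0.0, 0.0, 0.0, 1.0]]
-5 [-14.   6.] [-53.  50.] 35
7 [-15.   6.] [-63.  61.] 184
19 [-15.   7.] [-64.  62.] 251
31 [-15.   9.] [-66.  63.] 269
43 [-15.   7.] [-66.  64.] 277
55 [-16.   7.] [-66.  64.] 111
67 [-40.  34.] [-86.  86.] 438
79 [-40.  15.] [-85.  86.] 1036
91 [-40.  26.] [-92.  93.] 1072
103 [-39.  32.] [-94.  94.] 2388
115 [-28.  22.] [-50.  16.] 588
127 [-26.  22.] [-50.  16.] 486
139 [-26.  17.] [-50.  16.] 538
151 [-40.  15.] [-49.  16.] 276
163 [-40.   7.] [-50.  36.] 639
175 [-40.  20.] [-36.  35.] 646
187 [-42.   2.] [-27.  38.] 355
199 [-42.   8.] [-34.  38.] 600
211 [-41.   9.] [-33.  38.] 646
223 [-42.   4.] [-31.  36.] 573
235 [-49.   6.] [-31.  36.] 604
247 [-43.   4.] [-31.  36.] 643
259 [-41.   2.] [-31.  36.] 582
```

View pics/g.png

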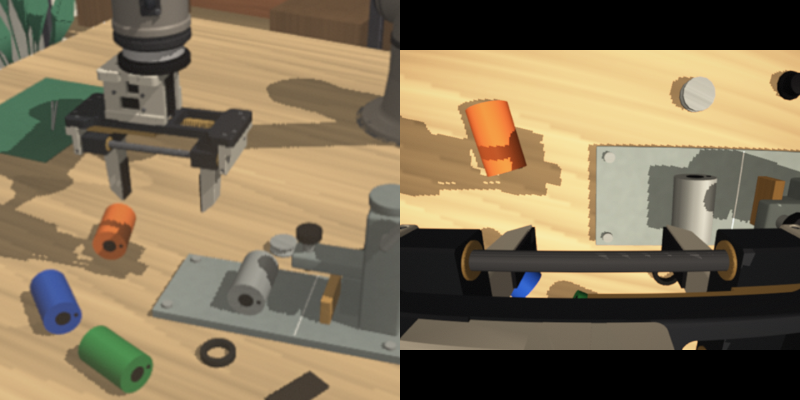

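The tool is always vertical under these moves, and the gripper body (±37 × ±95 mm, 66 mm above the tips) would then hit the knob. I need a lean. The moves only turn about tool z, so I'll see what the arm does at its reach limit, on the azimuth of the press axis (~102°). First I lift and turn.

>>> apply_moves:
  motion: "0 0 -0.02 10.5;0 0 -0.02 10.5;0 0 -0.02 10.5;0 0 -0.02 10.5;0 0 -0.02 10.5;0 0 -0.02 10.5;0 0 -0.01 10.5;0 0 0 10.5"

```text
time: 4.7
tool_pos: [617.0, -109.4, 259.4]
tcp_rot: [3.138, 0.002, 1.878]
contact_force: [-0.9, 0.2, -0.3]
grip_width: 91.7
finger_force: 0.0
```

>>> apply_moves:
  motion: "0 0 0 6;0.05 0.005 0 0;0.055 0.005 0 0;0.055 0.005 0 0;0.055 0.005 0 0;0.055 0.005 0 0;0.055 0.005 0 0;0.055 0.005 0 0"

```text
time: 5.7
tool_pos: [570.2, 271.4, 258.3]
tcp_rot: [3.14, -0.0, 1.779]
contact_force: [1.5, -0.1, -0.0]
grip_width: 91.8
finger_force: 0.0
```

>>> apply_moves:
  motion: "0.032 -0.044 0 0;0.032 -0.044 0 0;0.032 -0.044 0 0;0.032 -0.044 0 0;0.032 -0.044 0 0;0.032 -0.044 0 0;0.032 -0.044 0 0;0.032 -0.044 0 0"

```text
time: 6.7
tool_pos: [170.9, 446.4, 258.2]
tcp_rot: [3.14, -0.002, 1.779]
contact_force: [0.6, 0.8, 0.8]
grip_width: 91.6
finger_force: 0.0
```

>>> apply_moves:
  motion: "0.032 -0.044 0 0;0.032 -0.044 0 0;0.032 -0.044 0 0;0.032 -0.044 0 0;0.032 -0.044 0 0;0.032 -0.044 0 0;0.04 0 0 0;0.04 0 0 0"

```text
time: 7.7
tool_pos: [-144.4, 656.8, 258.4]
tcp_rot: [3.141, -0.002, 1.781]
contact_force: [0.4, 0.6, 0.8]
grip_width: 92.0
finger_force: 0.0
```

Now push the reach along tool +x (radially out) and watch whether it tilts.

>>> apply_moves:
  motion: "0.04 0 0 0;0.04 0 0 0;0.04 0 0 0;0.04 0 0 0;0.04 0 0 0;0 0 0 0"

```text
time: 8.45
tool_pos: [-176.7, 812.2, 239.6]
tcp_rot: [-3.141, -0.023, 1.781]
contact_force: [-0.2, 0.8, -0.5]
grip_width: 91.8
finger_force: 0.0
```

It does tilt outward (pitch −0.023), which is the direction I want. Continue.

>>> apply_moves:
  motion: "0.06 0 0 0;0.06 0 0 0;0.06 0 0 0;0.06 0 0 0;0 0 0 0"

```text
time: 9.07
tool_pos: [-190.4, 877.3, 202.2]
tcp_rot: [-3.141, -0.183, 1.782]
contact_force: [0.8, -0.6, 0.4]
grip_width: 92.0
finger_force: 0.0
```

>>> apply_moves:
  motion: "0.06 0 -0.01 0;0.06 0 -0.01 0;0.06 0 -0.01 0;0.06 0 -0.01 0;0.06 0 -0.01 0;0 0 0 0"

```text
time: 9.82
tool_pos: [-201.2, 928.3, 245.9]
tcp_rot: [-3.141, -0.385, 1.783]
contact_force: [-0.3, 0.1, -0.5]
grip_width: 91.6
finger_force: 0.0
```

>>> apply_moves:
  motion: "0.06 0 -0.01 0;0.06 0 -0.01 0;0.06 0 -0.01 0;0.06 0 -0.01 0;0 0 0 0"

```text
time: 10.45
tool_pos: [-206.6, 954.2, 313.5]
tcp_rot: [-3.141, -0.544, 1.783]
contact_force: [0.9, -0.8, 0.6]
grip_width: 91.7
finger_force: 0.0
```

Now it leans 0.544 rad (31°), directly back from the column. Returning to the mouth side with this orientation.

>>> apply_moves:
  motion: "-0.0435 0.024 -0.0228 0;-0.0435 0.024 -0.0228 0;-0.0435 0.024 -0.0228 0;-0.0435 0.024 -0.0228 0;-0.0435 0.024 -0.0228 0;-0.0435 0.024 -0.0228 0;-0.0435 0.024 -0.0228 0;-0.0435 0.024 -0.0228 0"

```text
time: 11.45
tool_pos: [42.4, 647.2, 293.3]
tcp_rot: [-3.141, -0.539, 1.786]
contact_force: [-0.1, 0.2, 0.7]
grip_width: 91.7
finger_force: 0.0
```

>>> apply_moves:
  motion: "-0.0435 0.024 -0.0228 0;-0.0435 0.024 -0.0228 0;-0.0435 0.024 -0.0228 0;-0.0435 0.024 -0.0228 0;-0.0435 0.024 -0.0228 0;-0.0435 0.024 -0.0228 0;-0.0435 0.024 -0.0228 0;-0.0435 0.024 -0.0228 0"

```text
time: 12.45
tool_pos: [313.7, 305.0, 271.3]
tcp_rot: [3.141, -0.54, 1.786]
contact_force: [0.5, 1.3, -0.4]
grip_width: 91.5
finger_force: 0.0
```

>>> apply_moves:
  motion: "-0.0475 0.026 -0.0258 0;-0.0475 0.026 -0.0258 0;-0.0475 0.026 -0.0258 0;-0.0475 0.026 -0.0258 0;-0.0475 0.026 -0.0258 0;-0.0475 0.026 -0.0258 0;-0.0475 0.026 -0.0258 0;-0.0475 0.026 -0.0258 0"
  fingers: -0.56

```text
time: 13.45
tool_pos: [609.2, -72.9, 252.7]
tcp_rot: [-3.141, -0.539, 1.785]
contact_force: [1.2, 0.1, 0.3]
grip_width: 20.7
finger_force: 0.0
```

```bash
cat >> h.py <<'E'
O=np.array([576.3,53.8]);ex=np.array([np.cos(1.784),np.sin(1.784)]);by=np.array([ex[1],-ex[0]])
def st():
    o=bot.get_obs();d=o["tool_pos"][:2]-O;f=o["contact_force"]
    print("t",round(o["time"],2),"a %.1f b %.1f z %.1f"%(d@ex,d@by,o["tool_pos"][2]),"rot",np.round(o["tcp_rot"],3),"F a %.1f b %.1f z %.1f"%(f[:2]@ex,f[:2]@by,f[2]),"w",round(float(o["grip_width"]),1),np.round(o["joint_positions"],2));return o
E
python3 -c "
from h import *
o=st()
from scipy.spatial.transform import Rotation as Ro
w=bot.capture('wrist');T=np.eye(4);T[:3,:3]=Ro.from_euler('xyz',o['tcp_rot']).as_matrix();T[:3,3]=o['tool_pos'];T=T@w['mount']
cv2.imwrite('pics/w2.png',w['img'])
W=world(w,T);z=W[...,2];A=(W[...,:2]-O)@ex;B=(W[...,:2]-O)@by
def rep(n,m):
  print(n,m.sum(),'a',np.percentile(A[m],[1,50,99]).round(1),'b',np.percentile(B[m],[1,50,99]).round(1),'z',np.median(z[m]).round(1)) if m.sum()>20 else print(n,'none')
rep('bed',(abs(z-12)<3)&(A>-200)&(A<130)&(abs(B)<80))
rep('knob',(abs(z-116)<3)&(abs(A)<40)&(abs(B)<30))
rep('stop',(abs(z-44)<3)&(A>5)&(A<50)&(abs(B)<45))
m=(z>36)&(z<60)&(A<-25)&(A>-100)&(abs(B)<50);rep('roller',m)
from scipy.optimize import least_squares
f=lambda q:np.hypot((A[m]-q[0])*np.cos(q[1])+B[m]*np.sin(q[1]),z[m]-q[2])-22
q=least_squares(f,[-63,0,34],loss='soft_l1').x;print(q)
"
```

```text
t 13.45 a -130.8 b 5.4 z 252.7 rot [-3.141 -0.539  1.785] F a -0.2 b 1.2 z 0.3 w 20.7 [-0.46  0.66  1.04  0.42  1.77 -0.66]
bed 11831 a [-167.7  -12.2  115.3] b [-58.2   1.4  59.8] z 11.2
knob 799 a [-13.9  -0.1  14.2] b [-12.5   0.9  14.4] z 115.2
stop 213 a [22.  28.  34.3] b [-28.6  20.8  30.8] z 43.1
roller 2797 a [-84.5 -66.9 -43.1] b [-29.1   5.6  39.7] z 52.4
[-6.30590654e+01 -4.31116321e-02  3.31747322e+01]
```

View pics/w2.png

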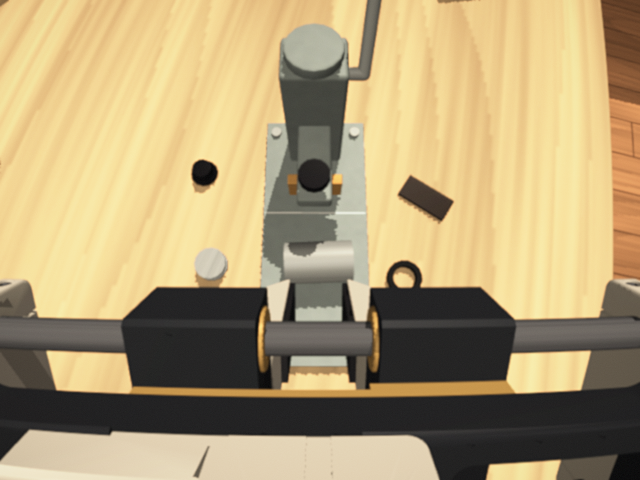

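The wrist view agrees with the top-view pose to about 1 mm: roller at (318,262), line at y≈212, knob at (314,175), all lined up with the fingers. Descending behind the roller.

>>> apply_moves:
  motion: "-0.018 0 0.034 0;-0.018 0 0.034 0;-0.018 0 0.034 0;-0.018 0 0.034 0;-0.018 0 0.034 0;-0.018 0 0.034 0;0 0 0 0"

```text
time: 14.38
tool_pos: [604.4, -58.8, 20.2]
tcp_rot: [-3.137, -0.542, 1.783]
contact_force: [0.2, -0.6, 0.1]
grip_width: 20.2
finger_force: 0.0
```

```bash
python3 -c "
from h import *
st()"
```

```text
t 14.38 a -116.0 b 3.6 z 20.2 rot [-3.137 -0.542  1.783] F a -0.6 b 0.0 z 0.1 w 20.2 [-0.44  0.87  1.31  0.43  1.34 -0.84]
```

>>> apply_moves:
  motion: "0.0036 0 -0.0001 0;0.0026 0 0.0015 0;0.0026 0 0.0015 0;0.0026 0 0.0015 0;0.0026 0 0.0015 0;0.0026 0 0.0015 0;0.0026 0 0.0015 0;0.0026 0 0.0015 0"

```text
time: 15.38
tool_pos: [600.4, -35.8, 24.6]
tcp_rot: [-3.141, -0.539, 1.785]
contact_force: [0.2, 0.5, -0.7]
grip_width: 20.3
finger_force: 0.0
```

```bash
python3 -c "
from h import *
st()"
```

```text
t 15.38 a -92.6 b 4.6 z 24.6 rot [-3.141 -0.539  1.785] F a 0.4 b 0.3 z -0.7 w 20.3 [-0.41  0.85  1.35  0.44  1.31 -0.82]
```

>>> apply_moves:
  motion: "0.0018 0 0.0028 0;0.00256 0 0.00155 0;0.00256 0 0.00155 0;0.00256 0 0.00155 0;0.00256 0 0.00155 0;0.00256 0 0.00155 0;0.00256 0 0.00155 0;0.00256 0 0.00155 0"

```text
time: 16.38
tool_pos: [595.2, -12.3, 23.1]
tcp_rot: [-3.141, -0.539, 1.786]
contact_force: [0.1, -1.5, 0.6]
grip_width: 19.9
finger_force: 0.1
```

```bash
python3 -c "
from h import *
st()
c=bot.capture('scene');cv2.imwrite('pics/s3.png',cv2.resize(c['img'][190:370,200:470],None,fx=2.5,fy=2.5))
"
```

```text
t 16.38 a -68.6 b 4.5 z 23.1 rot [-3.141 -0.539  1.786] F a -1.5 b -0.2 z 0.6 w 19.9 [-0.38  0.83  1.39  0.46  1.28 -0.81]
```

View pics/s3.png

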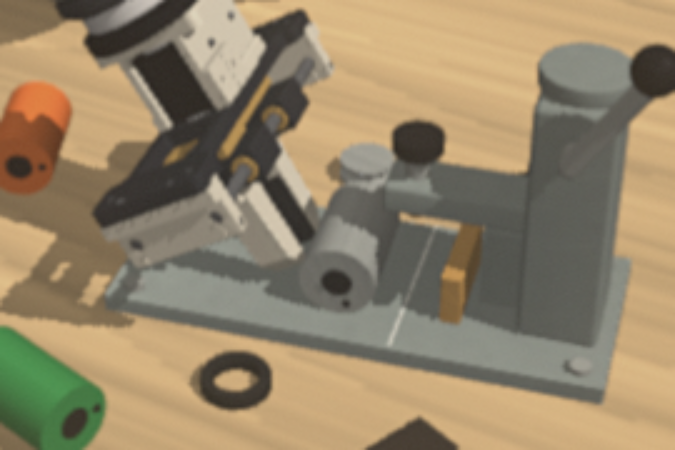

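The roller rolls squarely ahead of the two fingers (roller face at (340,270), line at (410,290)), with about 1.5 N resistance. Continue.

>>> apply_moves:
  motion: "0.00256 0 0.00157 0;0.00256 0 0.00157 0;0.00256 0 0.00157 0;0.00256 0 0.00157 0;0.00256 0 0.00157 0;0.00256 0 0.00157 0;0.00256 0 0.00157 0;0.00256 0 0.00157 0"

```text
time: 17.42
tool_pos: [590.1, 11.2, 22.8]
tcp_rot: [-3.141, -0.539, 1.785]
contact_force: [-0.4, -0.0, 0.6]
grip_width: 20.3
finger_force: 0.1
```

>>> apply_moves:
  motion: "0.0017 0 0.00105 0;0.0017 0 0.00105 0;0.0013 0 0.0008 0;0.0009 0 0.00055 0;0.0009 0 0.00055 0"

```text
time: 18.05
tool_pos: [588.5, 18.4, 22.7]
tcp_rot: [-3.141, -0.539, 1.786]
contact_force: [-0.5, 0.1, 0.6]
grip_width: 20.2
finger_force: 0.1
```

```bash
python3 -c "
from h import *
st()"
```

```text
t 18.05 a -37.1 b 4.5 z 22.7 rot [-3.141 -0.539  1.786] F a 0.2 b -0.5 z 0.6 w 20.2 [-0.34  0.81  1.43  0.48  1.24 -0.8 ]
```

>>> apply_moves:
  motion: "0.0005 0 0.0003 0;0.0005 0 0.0003 0;0.0005 0 0.0003 0;0.0005 0 0.0003 0;0.0005 0 0.0003 0;0.0004 0 0.00024 0;0.0004 0 0.00024 0;0.0004 0 0.00024 0"

```text
time: 19.05
tool_pos: [587.6, 22.7, 22.7]
tcp_rot: [-3.141, -0.539, 1.786]
contact_force: [-0.6, -0.3, -1.4]
grip_width: 20.5
finger_force: 0.1
```

>>> apply_moves:
  motion: "0.0003 0 0.00018 0;0.0003 0 0.00018 0;0.0002 0 0.00012 0;0.0002 0 0.00012 0;0.0002 0 0.00012 0"

```text
time: 19.68
tool_pos: [587.4, 23.7, 22.7]
tcp_rot: [-3.141, -0.539, 1.786]
contact_force: [0.7, -2.8, 1.0]
grip_width: 20.5
finger_force: 1.2
```

>>> apply_moves:
  motion: "0 0 0 0;0.0001 0 0.00006 0;0 0 0 0"

```text
time: 20.05
tool_pos: [587.3, 24.0, 22.7]
tcp_rot: [-3.141, -0.539, 1.786]
contact_force: [-0.0, -3.7, 1.3]
grip_width: 20.1
finger_force: 1.3
```

>>> apply_moves:
  motion: "0.0001 0 0.00006 0;0 0 0 0"

```text
time: 20.3
tool_pos: [587.2, 24.2, 22.7]
tcp_rot: [-3.141, -0.539, 1.786]
contact_force: [-0.6, -3.4, 1.6]
grip_width: 20.2
finger_force: 1.4
```

>>> apply_moves:
  motion: "0.0001 0 0.00006 0;0.0001 0 0.00006 0;0 0 0 0"

```text
time: 20.68
tool_pos: [587.1, 24.4, 22.7]
tcp_rot: [-3.141, -0.539, 1.786]
contact_force: [-0.1, -3.0, 1.6]
grip_width: 20.4
finger_force: 1.6
```

>>> apply_moves:
  motion: "0.0001 0 0.00006 0;0.0001 0 0.00006 0;0 0 0 0"

```text
time: 21.05
tool_pos: [587.1, 24.6, 22.7]
tcp_rot: [-3.141, -0.539, 1.786]
contact_force: [-0.8, -4.7, 1.4]
grip_width: 20.0
finger_force: 2.0
```

>>> apply_moves:
  motion: "0.0001 0 0.00006 0;0.0001 0 0.00006 0;0 0 0 0"

```text
time: 21.42
tool_pos: [587.1, 24.6, 22.7]
tcp_rot: [-3.141, -0.539, 1.786]
contact_force: [-0.9, -5.6, 1.9]
grip_width: 20.2
finger_force: 2.3
```

About 5.5 N and the TCP has stopped advancing. Hold, and check the seat.

>>> apply_moves:
  motion: "0 0 0 0;0 0 0 0;0 0 0 0;0 0 0 0;0 0 0 0;0 0 0 0"

```text
time: 22.18
tool_pos: [587.1, 24.6, 22.7]
tcp_rot: [-3.141, -0.539, 1.785]
contact_force: [0.1, -5.1, 1.5]
grip_width: 20.3
finger_force: 2.3
```

```bash
python3 -c "
from h import *
st()
c=bot.capture('scene');cv2.imwrite('pics/s4.png',cv2.resize(c['img'][220:350,280:450],None,fx=4,fy=4))
W=world(c);z=W[...,2];A=(W[...,:2]-O)@ex;B=(W[...,:2]-O)@by
m=(z>20)&(z<60)&(A<20)&(A>-18)&(abs(B)<50)
from scipy.optimize import least_squares
f=lambda q:np.hypot((A[m]-q[0])*np.cos(q[1])+B[m]*np.sin(q[1]),z[m]-q[2])-22
print(m.sum(),np.percentile(B[m],[2,98]),least_squares(f,[0,0,34],loss='soft_l1').x)
"
```

```text
t 22.18 a -30.8 b 4.4 z 22.7 rot [-3.141 -0.539  1.785] F a -5.0 b -1.0 z 1.5 w 20.3 [-0.33  0.81  1.44  0.48  1.23 -0.79]
1079 [-13.68572364  39.48356995] [-1.69316919e+00  6.25967904e-03  3.45043430e+01]
```

View pics/s4.png

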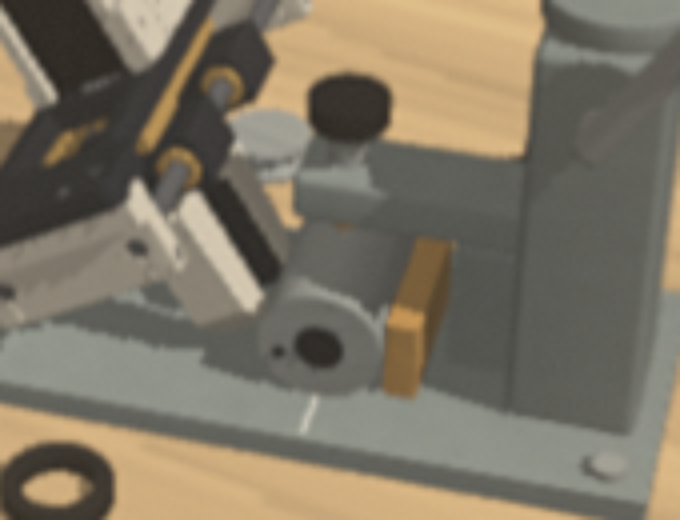

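Seated: the roller face at (320,345) sits over the line and against the brass stop at (403,350), skew 0.006 rad. Draw back straight.

>>> apply_moves:
  motion: "-0.0003 0 -0.00018 0;-0.0009 0 -0.00054 0;-0.0017 0 -0.00103 0;-0.005 0 -0.003 0;-0.0085 0 -0.0052 0;-0.0128 0 -0.0077 0;-0.0128 0 -0.0077 0;-0.0128 0 -0.0077 0"
  fingers: -0.56

```text
time: 23.22
tool_pos: [601.0, -39.0, 22.9]
tcp_rot: [-3.141, -0.539, 1.785]
contact_force: [0.0, 0.2, -0.6]
grip_width: 20.1
finger_force: 0.0
```

>>> apply_moves:
  motion: "0.02 0 -0.034 0;0.02 0 -0.034 0;0.02 0 -0.034 0;0 0 0 0;0 0 0 0"
  fingers: -1

```text
time: 23.85
tool_pos: [600.7, -38.9, 140.6]
tcp_rot: [-3.14, -0.54, 1.785]
contact_force: [-0.2, -0.3, -0.8]
grip_width: 0.3
finger_force: 0.0
```

```bash
python3 -c "
from h import *
from scipy.spatial.transform import Rotation as Ro
o=st()
w=bot.capture('wrist');T=np.eye(4);T[:3,:3]=Ro.from_euler('xyz',o['tcp_rot']).as_matrix();T[:3,3]=o['tool_pos'];T=T@w['mount']
W=world(w,T);z=W[...,2];A=(W[...,:2]-O)@ex;B=(W[...,:2]-O)@by
for n,m in(('knob',(abs(z-115.5)<3)&(abs(A)<40)&(abs(B)<30)),):
  print(n,m.sum(),'a',np.percentile(A[m],[1,50,99]).round(1),'b',np.percentile(B[m],[1,50,99]).round(1),'z',np.median(z[m]).round(1))
m=(z>25)&(z<60)&(A<20)&(A>-30)&(abs(B)<50)
from scipy.optimize import least_squares
f=lambda q:np.hypot((A[m]-q[0])*np.cos(q[1])+B[m]*np.sin(q[1]),z[m]-q[2])-22
print(m.sum(),least_squares(f,[0,0,34],loss='soft_l1').x)
"
```

```text
t 23.85 a -95.7 b 4.2 z 140.6 rot [-3.14  -0.54   1.785] F a -0.2 b -0.2 z -0.8 w 0.3 [-0.42  0.71  1.26  0.43  1.51 -0.73]
knob 1818 a [-13.9  -0.6  14. ] b [-12.9   0.7  14.6] z 115.2
3868 [-8.56219899e-02 -2.24133608e-02  3.31758422e+01]
```

Roller still on the line (a = −0.1 mm). Move over the knob with the fingers shut.

>>> apply_moves:
  motion: "0.022 -0.00085 0.0132 0;0.022 -0.00085 0.0132 0;0.022 -0.00085 0.0132 0;0.022 -0.00085 0.0132 0;-0.0026 0 0.0043 0;-0.0026 0 0.0043 0;-0.0015 0 0.0026 0;0 0 0 0"

```text
time: 24.9
tool_pos: [575.8, 60.5, 127.6]
tcp_rot: [-3.14, -0.54, 1.784]
contact_force: [0.4, -0.3, 0.5]
grip_width: 0.4
finger_force: 0.0
```

```bash
python3 -c "
from h import *
st()"
```

```text
t 24.9 a 6.6 b 0.9 z 127.6 rot [-3.14  -0.54   1.784] F a -0.4 b 0.3 z 0.5 w 0.4 [-0.28  0.65  1.43  0.48  1.37 -0.67]
```

>>> apply_moves:
  motion: "-0.0005 0 0.00086 0;-0.0005 0 0.00086 0;-0.0005 0 0.00086 0;-0.0005 0 0.00086 0;-0.0005 0 0.00086 0;-0.0005 0 0.00086 0;-0.0005 0 0.00086 0;-0.0005 0 0.00086 0"

```text
time: 25.9
tool_pos: [575.8, 61.2, 120.4]
tcp_rot: [-3.141, -0.54, 1.786]
contact_force: [-0.9, -0.2, 3.1]
grip_width: 0.4
finger_force: 1.6
```

>>> apply_moves:
  motion: "-0.0004 0 0.0007 0;-0.0004 0 0.0007 0;-0.0004 0 0.0007 0;-0.0004 0 0.0007 0;-0.0003 0 0.0005 0;0 0 0 0"

```text
time: 26.65
tool_pos: [575.8, 61.2, 116.3]
tcp_rot: [-3.141, -0.539, 1.785]
contact_force: [-0.4, -0.4, 4.3]
grip_width: 0.2
finger_force: 2.1
```

>>> apply_moves:
  motion: "-0.0001 0 0.00017 0;-0.0001 0 0.00017 0;-0.0001 0 0.00017 0;0 0 0 0"

```text
time: 27.15
tool_pos: [575.8, 61.2, 115.7]
tcp_rot: [-3.141, -0.539, 1.786]
contact_force: [1.6, -0.3, 3.9]
grip_width: 1.0
finger_force: 2.2
```

>>> apply_moves:
  motion: "-0.0001 0 0.00017 0;-0.0001 0 0.00017 0;0 0 0 0"

```text
time: 27.52
tool_pos: [575.8, 61.2, 115.3]
tcp_rot: [-3.141, -0.539, 1.785]
contact_force: [0.0, 0.0, 4.2]
grip_width: 0.4
finger_force: 2.2
```

>>> apply_moves:
  motion: "-0.0001 0 0.00017 0;-0.0001 0 0.00017 0;0 0 0 0"

```text
time: 27.9
tool_pos: [575.8, 61.2, 114.9]
tcp_rot: [-3.141, -0.539, 1.786]
contact_force: [-0.6, -1.0, 4.9]
grip_width: 0.5
finger_force: 2.3
```

>>> apply_moves:
  motion: "-0.00005 0 0.00009 0;-0.00005 0 0.00009 0;0 0 0 0"

```text
time: 28.28
tool_pos: [575.8, 61.2, 114.8]
tcp_rot: [-3.141, -0.539, 1.786]
contact_force: [-0.3, -1.3, 4.6]
grip_width: 0.5
finger_force: 2.5
```

>>> apply_moves:
  motion: "-0.00005 0 0.00009 0;-0.00005 0 0.00009 0;0 0 0 0"

```text
time: 28.65
tool_pos: [575.8, 61.3, 114.7]
tcp_rot: [-3.141, -0.539, 1.786]
contact_force: [-0.5, -0.5, 5.1]
grip_width: 0.3
finger_force: 2.9
```

>>> apply_moves:
  motion: "-0.00005 0 0.00009 0;-0.00005 0 0.00009 0;0 0 0 0"

```text
time: 29.02
tool_pos: [575.8, 61.3, 114.6]
tcp_rot: [-3.141, -0.539, 1.786]
contact_force: [0.1, -0.9, 7.5]
grip_width: 0.2
finger_force: 3.3
```

>>> apply_moves:
  motion: "-0.0001 0 0.00017 0;-0.0001 0 0.00017 0;0 0 0 0"

```text
time: 29.4
tool_pos: [575.8, 61.3, 114.5]
tcp_rot: [-3.142, -0.54, 1.786]
contact_force: [-1.0, -0.2, 8.0]
grip_width: 0.6
finger_force: 4.0
```

>>> apply_moves:
  motion: "-0.0001 0 0.00017 0;-0.0001 0 0.00017 0;0 0 0 0"

```text
time: 29.78
tool_pos: [575.9, 61.3, 114.4]
tcp_rot: [3.141, -0.54, 1.786]
contact_force: [-1.1, -2.6, 11.1]
grip_width: 0.6
finger_force: 4.8
```

>>> apply_moves:
  motion: "-0.0001 0 0.00017 0;-0.0001 0 0.00017 0;-0.0001 0 0.00017 0;0 0 0 0;0 0 0 0;0 0 0 0;0 0 0 0;0 0 0 0"

```text
time: 30.78
tool_pos: [575.9, 61.3, 114.2]
tcp_rot: [3.141, -0.54, 1.786]
contact_force: [-1.4, -1.8, 12.5]
grip_width: 0.6
finger_force: 6.1
```

Total 12.5 N, less the 4.5 N spring: about 8 N on the roller. Hold briefly, then ease straight up.

>>> apply_moves:
  motion: "0 0 0 0;0 0 0 0;0 0 0 0;0 0 0 0"

```text
time: 31.28
tool_pos: [575.9, 61.3, 114.2]
tcp_rot: [3.141, -0.54, 1.786]
contact_force: [-1.8, -1.3, 12.9]
grip_width: 0.4
finger_force: 6.1
```

>>> apply_moves:
  motion: "0.0003 0 -0.0005 0;0.0005 0 -0.00086 0;0.0005 0 -0.00086 0;0.0008 0 -0.0013 0;0.001 0 -0.0017 0;0.001 0 -0.0017 0;0.0015 0 -0.0026 0;0.005 0 -0.0086 0"

```text
time: 32.28
tool_pos: [575.2, 61.2, 133.5]
tcp_rot: [-3.139, -0.54, 1.785]
contact_force: [-0.1, 0.0, 0.6]
grip_width: 0.4
finger_force: 0.0
```

>>> apply_moves:
  motion: "0.0103 0 -0.0172 0;0.0103 0 -0.0172 0;-0.017 0 -0.0103 0;-0.034 0 -0.0206 0;-0.034 0 -0.0206 0;0 0 0 0;0 0 0 0"

```text
time: 33.15
tool_pos: [596.7, -36.5, 173.7]
tcp_rot: [-3.139, -0.54, 1.784]
contact_force: [0.6, -0.6, -1.6]
grip_width: 0.7
finger_force: 0.0
```

```bash
python3 -c "
from h import *
from scipy.spatial.transform import Rotation as Ro
from scipy.optimize import least_squares
o=st()
w=bot.capture('wrist');T=np.eye(4);T[:3,:3]=Ro.from_euler('xyz',o['tcp_rot']).as_matrix();T[:3,3]=o['tool_pos'];T=T@w['mount']
c=bot.capture('scene');cv2.imwrite('pics/s5.png',c['img'])
for W in(world(w,T),world(c)):
  z=W[...,2];A=(W[...,:2]-O)@ex;B=(W[...,:2]-O)@by
  k=(z>104)&(z<122)&(abs(A)<20)&(abs(B)<20);print('knob top z',np.percentile(z[k],80) if k.any() else None)
  m=(z>25)&(z<60)&(A<20)&(A>-30)&(abs(B)<50)
  f=lambda q:np.hypot((A[m]-q[0])*np.cos(q[1])+B[m]*np.sin(q[1]),z[m]-q[2])-22
  print(m.sum(),least_squares(f,[0,0,34],loss='soft_l1').x)
"
```

```text
t 33.15 a -92.5 b 0.8 z 173.7 rot [-3.139 -0.54   1.784] F a -0.8 b 0.5 z -1.6 w 0.7 [-0.42  0.67  1.24  0.43  1.57 -0.71]
knob top z 115.72426066985177
3055 [-2.09175816e-01 -2.11286264e-02  3.31813743e+01]
knob top z 117.27804505076148
1086 [-1.67530584e+00 -1.81208714e-02  3.42903946e+01]
```

View pics/s5.png

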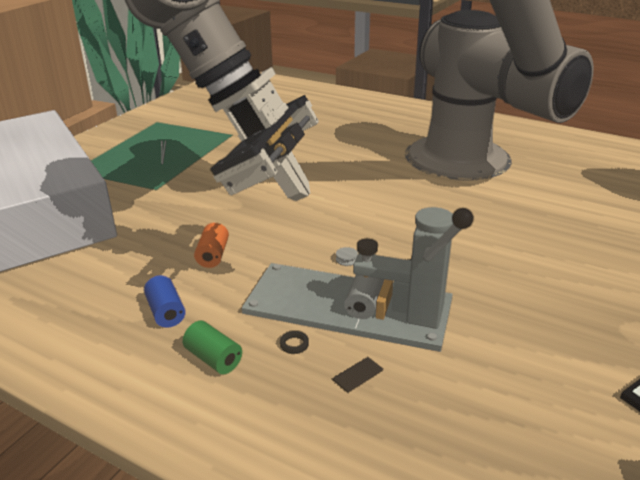

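The ram is back up (knob top at about 116 mm). The roller (362,298) rests on the line against the stop, the gripper is clear, and the other parts have not moved. Handing in.

```bash
python3 -c "
from plant import bot
print(bot.close_job())"
```

```text
the job is handed in; nothing more can be done
None
```

The job is handed in: I rolled the steel roller to the line and seated it square against the stop with about 5 N, then pressed it with about 8 N and let go; the ram sprang back up, the roller stayed on the line, and the other parts were not touched.

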